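# Set the dish under the lamp

## Robot

A 6-joint arm with a two-finger parallel gripper is mounted at the origin on the work surface. World frame = base frame: x ahead of the robot, y to its left, z up, the work surface at z = 0. Lengths are in m, angles in rad, forces in N, time in s.
With the tool pointing down it reaches from about 0.25 to 0.775 m from the base axis. Payload 4 kg.
Tool frame: the origin (TCP) lies at the centre of the arm's flange, where the gripper is bolted on; the fingertips stand 173 mm ahead of it and the grasp point (between the pads) lies 155 mm ahead of it; z points along the fingers, y is the line along which they close (so a half turn about z gives the same grasp; the last joint's range is limited). The gripper opens to 85 mm and grips with 20 to 120 N. Pads are 22 mm wide; open, the fingers measure 114 mm over their backs; the gripper's body (76 mm by 85 mm) begins 54 mm behind the grasp point. The pads swing forward as they close: fully open they stand 13 mm farther back than shut.
Start: joints at [-1.398, 0.087, 1.371, -0, 1.684, -0.103], TCP at [0.15, -0.529, 0.405] pointing down, gripper open.
Joint ranges: [-3.1, 3.1], [-0.76, 2.03], [0.27, 2.55], [-1.08, 4.22], [0.17, 2.65], [-2.57, 2.57]. Speed limits (rad/s): [2.79, 2.79, 3.14, 3.14, 3.14, 3.14].

## Interface

Orientations are given as a unit quaternion [x, y, z, w].
In Python, from cell import manip, viewer gives the robot as it stands.
- The arm moves only by the tool step_arm, never from a script. Its argument "commands" is one flat list of numbers, 6 for each row, row after row: the shift along the tool's x, y, z in units of 150 mm (1.0 is 150 mm), then the turn, a rotation vector about the tool's x, y, z in units of 1.5 rad (1.0 is 1.5 rad). In form: [dx, dy, dz, ax, ay, az, dx, dy, dz, ax, ay, az, ...]. A call has 1 to 20 rows; each row is the pose to reach, as a shift and turn from the pose commanded when the call began, along the tool's axes at that moment; what a row does not reach only later rows make up. A row lasts 1/10 s, in which the tool goes at most 50 mm and 8.59 degrees, less where a joint would pass 70% of its speed; a pose out of reach is approached as far as the arm can. A call with a number of a shift or a turn outside -1 to 1 is refused whole. A call with a gripper value outside its range is refused whole. "hand" is the opening, from 0 (shut) to 1 (fully open), set as the call begins (left out, the last holds). The fingers move at their own pace and stop on an object; the grip force is fixed at half the most. Time passes only in rows, so rows that repeat a pose let the fingers close. It gives the time, the measured TCP pose, the force, the opening and the grip force at its end, in the units of the state.
- manip.get_state(): the state, without advancing time (a new reading comes with each control period).
- viewer.get_image(name): name is "scene" or "side" or "wrist"; returns a dict with "pixels" (480x640x3 uint8, red, green, blue), "fx", "fy", "cx", "cy" (pixels), "origin" and "rotation" of the camera in the world. Camera axes: x right, y down, z forward; pixel columns grow to the right and rows downward; lengths in m; the calibration is good to about 2 mm. A picture is of the moment at which its call begins. There is no depth.
- manip.close_job(): hands the job in; it is judged then, once.
The state is a dict: "clock": time; "q": joint angles; "joint_vel": joint speeds; "joint_torque": joint torques, N m; "eef_pos": TCP position; "tool_rot": TCP orientation; "contact_force": force on the tool from outside, world axes, zero at the start; "ft_torque": the same for the moment, N m; "finger_gap": opening from 0.0 (shut) to 1.0 (fully open); "finger_force": force on a finger pad.
Only numpy, scipy, OpenCV 4.12 (cv2) and the standard library are available. Lean on these libraries where they do the work, as an engineer would, in place of code of your own. Each camera call takes 0.05 s, during which the arm holds its last target. There are 200 camera calls.

## Task

Set up the carrot-salad dish for its photo: stand the square speckled bowl squarely in the middle of its matching speckled plate, then swing the jointed lamp over (it has an orange knob to hold it by) so that its head stays straight above the bowl. Set the bowl down gently, don't knock it with the lamp, and leave the plates and the other things where they are.

Things in the scene. Friction and masses are not known exactly. Their poses are not given: they have to be found in the camera images.
- bowl: Loose square bowl, white ceramic with blue, green and mauve specks and a dark blue rim, 0.3 to 0.6 kg. 116 x 116 mm outside, four upright flat walls 9 mm thick and 58 mm high (the four corners rise to 66 mm), inside 98 x 98 mm, inner floor 19 mm above its underside. Easy to pinch by the middle of one wall from above. Origin: centre of the underside; z up, x and y square to the walls.
- plate_speckled: The matching plate: loose flat square plate, white with the same specks and a dark blue border, 150 x 150 mm, 12 mm thick, flat top, 0.6 kg. Origin: centre of the underside; x and y square to its edges, z up.
- plate_terracotta: The other plate, plain red-brown terracotta with a darker border, same size and origin as the speckled one. Not needed.
- lamp_knob (a point): Middle of the orange upright round knob on the lamp's head: 34 mm diameter, from 220 to 278 mm above the table; this point lies on the head's vertical axis, 254 mm above the table. Head and knob spin freely about that axis, so the knob can be held at any yaw while the lamp moves; it can only move level.
- lamp_head: The lamp's head: blue cone shade 104 mm across, its underside 140 mm above the table, with the orange knob on top; the blue forearm (18 mm wide, top at 201 mm) ends between them. Origin on the head's vertical axis, 52 mm below lamp_knob. Its yaw does not matter.
- lamp_elbow (a point): Elbow of the lamp, on its vertical axis, 194 mm above the table, 270 mm from the knob's axis and 290 mm from the fixed post's (post 226 mm high, beyond the plates, on a dark foot 124 mm across). Elbow and post are stiff vertical hinges (0.5 and 0.7 N m) that stay as left; the knob reaches all level points 110 to 550 mm from the post. Blue upper arm 18 mm wide, top at 220 mm.
- carrot_a: Bystander: loose carrot, 170 mm long, 42 mm thick, lying along its x axis; origin under its middle.
- carrot_b: Bystander: another such carrot.
- jar: Bystander: closed jar of orange preserve with a steel cap, 80 mm diameter, 108 mm high; origin: centre of the underside.
- mug: Bystander: white mug, 80 mm diameter, 90 mm high, handle on its +y side; origin: centre of the underside.

How it is judged:
On the way, in this order (a step that is already met when the one before it is completed fails the run):
1. the speckled bowl stands upright on the speckled plate, its centre within 20 mm of the plate's, its sides within 10 degrees of parallel to the plate's edges, let go (horizontal distance between bowl and plate_speckled below 0.02 m and z of bowl in the frame of plate_speckled between 0.008 and 0.016 m and angle between bowl's own z axis and vertical below 0.06 rad and (angle between the x axis of bowl and the x axis of plate_speckled, either way round below 0.18 rad or angle between the x axis of bowl and the y axis of plate_speckled, either way round below 0.18 rad) and linear speed of bowl below 0.02 m/s and contact force between the fingers and bowl below 0.1 N), for 0.3 s.
2. after that, the lamp's head is straight above the bowl: its axis within 25 mm of the bowl's centre (horizontal distance between lamp_knob and bowl below 0.025 m), for 0.3 s.
At the end, for the whole second after the job is handed in: The bowl stands upright and at rest on the speckled plate, centred within 20 mm and square to it within 10 degrees, and the lamp, let go and at rest, stays with the axis of its head within 25 mm (level distance) of the bowl's centre (horizontal distance between bowl and plate_speckled below 0.02 m and z of bowl in the frame of plate_speckled between 0.008 and 0.016 m and angle between bowl's own z axis and vertical below 0.06 rad and (angle between the x axis of bowl and the x axis of plate_speckled, either way round below 0.18 rad or angle between the x axis of bowl and the y axis of plate_speckled, either way round below 0.18 rad) and linear speed of each of bowl, lamp_head below 0.02 m/s and horizontal distance between lamp_knob and bowl below 0.025 m); the robot touches nothing.
It fails at once if the bowl hits or is pressed on a plate with more than 45 N (a drop or a slam) (contact force between bowl and plate_speckled above 45 N or contact force between bowl and plate_terracotta above 45 N).
It fails at once if the lamp's head touches the bowl with more than 1 N (contact force between lamp_head and bowl above 1 N).
It fails at once if a plate is shifted more than 30 mm (distance of any of plate_speckled, plate_terracotta from where it was at the start of the episode above 0.03 m).
It fails at once if a carrot, the jar or the mug is moved more than 30 mm (distance of any of carrot_a, carrot_b, jar, mug from where it was at the start of the episode above 0.03 m).
It also fails if it takes over 61 s, if anything falls off the work surface, if the arm or the gripper's body presses on something with over 40 N, if the wrist force passes 120 N, or if a joint passes its speed limit or range.

## Working session

There is one attempt and no reset: what is moved stays moved. The work goes in short steps, Python scripts to look and compute and a tool call to move; the robot and the scene stay as the last step left them, time stands still between calls to the robot, and variables do not carry over. Pictures are saved under pics/ and viewed, at most 10 in all, crops included, and the job is handed in when it is done.

Besides the shell and the picture viewer there is one more tool, called after ">>>" in YAML: its name, and indented under it one key for each argument. step_arm: Moves the arm, as the interface text tells. Its arguments: {"type":"object","properties":{"commands":{"type":"array"},"hand":{"type":"number"}},"required":["commands"]}

```bash
mkdir -p pics; ls
cat > h.py <<'E'
import numpy as np, cv2, pickle, os
from cell import manip, viewer
def snap(name, tag):
    im=viewer.get_image(name); pickle.dump(im,open(f'pics/{tag}.pkl','wb'))
    cv2.imwrite(f'pics/{tag}.png',np.asarray(im['pixels'])[:,:,::-1]); return im
def load(tag): return pickle.load(open(f'pics/{tag}.pkl','rb'))
def ray(im,u,v):
    d=np.array([(u-im['cx'])/im['fx'],(v-im['cy'])/im['fy'],1.0])
    return np.array(im['origin']),np.array(im['rotation']).reshape(3,3)@d
def onz(im,u,v,z):
    o,d=ray(im,u,v); return o+d*(z-o[2])/d[2]
def proj(im,p):
    c=np.array(im['rotation']).reshape(3,3).T@(np.array(p)-np.array(im['origin']))
    return np.array([im['fx']*c[0]/c[2]+im['cx'],im['fy']*c[1]/c[2]+im['cy']])
E
python3 - <<'E'
from h import *
for n in ('scene','side','wrist'):
    im=snap(n,n+'0'); print(n,im['fx'],im['cx'],im['cy'],im['origin'],np.round(im['rotation'],3).tolist())
s=manip.get_state(); print(s)
E
```

```text
pics
scene 540.2301007506626 320.9881657386764 238.98358601711843 [ 1.13306813 -0.61648011  1.2691847 ] [0.876, 0.357, -0.129, -0.297]
side 583.7755868376262 329.167850620583 238.98719170121663 [0.15569402 1.0845846  1.08080591] [-0.126, 0.893, -0.427, 0.067]
wrist 353.6853963530779 321.428528941745 240.3173469425612 [ 0.21954822 -0.50934977  0.37270704] [0.79, -0.597, -0.086, 0.112]
{'clock': 0.15, 'q': array([-1.39812678e+00,  8.77971152e-02,  1.37194441e+00, -1.91477705e-05,
        1.68361842e+00, -1.03138301e-01]), 'joint_vel': array([ 0.00065598, -0.00460745, -0.00400257,  0.00050542, -0.00110037,
       -0.00204616]), 'joint_torque': array([ 1.31860903e-03, -3.52374673e+01, -3.13678980e+01, -9.32664898e-05,
        8.03020899e-03, -1.55955973e-06]), 'eef_pos': array([ 0.14973437, -0.52912609,  0.40378233]), 'tool_rot': array([ 9.90506074e-01,  1.37466129e-01, -4.02224434e-05, -8.82778757e-04]), 'contact_force': array([-0.45992859,  0.33817408, -0.25238736]), 'ft_torque': array([-0.01902928,  0.01248176,  0.04053805]), 'finger_force': 0.0, 'finger_gap': 0.9949696645857053}
```

Rotation is a quaternion; I'll fix the helper, then look.

```bash
sed -i "s/np.array(im\['rotation'\]).reshape(3,3)/R.from_quat(im['rotation']).as_matrix()/; s/^import numpy/from scipy.spatial.transform import Rotation as R\nimport numpy/" h.py; python3 -c "
from h import *
im=load('scene0');print(proj(im,[0,0,0]),proj(im,[.5,0,0]))"
```

```text
[212.16131745 178.67068562] [321.19872103 266.19925206]
```

View pics/scene0.png

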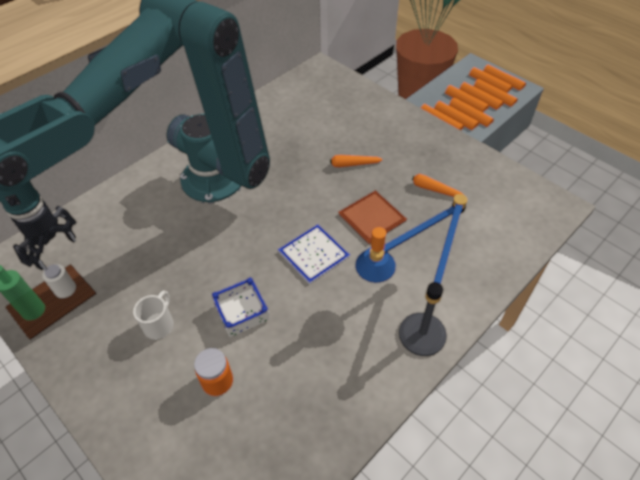

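View pics/side0.png

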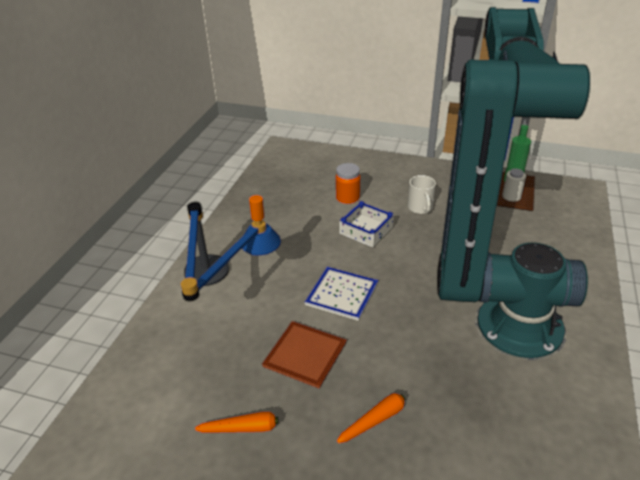

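The scene view shows the bowl at about (240,303), the speckled plate at (313,253), the knob at (378,243), the elbow at (460,202) and the post top at (433,291). The side view shows the bowl at about (367,222), the plate at (342,292), the knob at (257,212) and the elbow at (190,287). Next I'll measure these.

```bash
cat > m.py <<'E'
from h import *
def blue(im,rect):
    hsv=cv2.cvtColor(np.asarray(im['pixels']),cv2.COLOR_RGB2HSV)
    m=cv2.inRange(hsv,(105,90,40),(130,255,255)); k=np.zeros_like(m); x0,y0,x1,y1=rect; k[y0:y1,x0:x1]=m[y0:y1,x0:x1]; return k
def square(im,rect,z):
    m=cv2.morphologyEx(blue(im,rect),cv2.MORPH_CLOSE,np.ones((3,3),np.uint8))
    n,l,st,_=cv2.connectedComponentsWithStats(m); b=1+np.argmax(st[1:,4])
    v,u=np.nonzero(l==b)
    P=np.array([onz(im,a,c,z)[:2] for a,c in zip(u,v)],np.float32)
    (c,s,a)=cv2.minAreaRect(P*1000); return np.round(c,1),np.round(s,1),round(a,1)
def tri(im1,p1,im2,p2):
    o,d=ray(im1,*p1);O,D=ray(im2,*p2)
    A=np.stack([d,-D],1); t=np.linalg.lstsq(A,O-o,rcond=None)[0]
    a,b=o+d*t[0],O+D*t[1]; return np.round((a+b)/2*1000,1),round(np.linalg.norm(a-b)*1000,1)
def orange(im,rect):
    hsv=cv2.cvtColor(np.asarray(im['pixels']),cv2.COLOR_RGB2HSV)
    m=cv2.inRange(hsv,(5,180,100),(20,255,255)); x0,y0,x1,y1=rect
    v,u=np.nonzero(m[y0:y1,x0:x1]); return (u.min()+u.max())/2+x0,(v.min()+v.max())/2+y0,u.min()+x0,u.max()+x0,v.min()+y0,v.max()+y0
E
python3 - <<'E'
from m import *
a,b=load('scene0'),load('side0')
print('plate',square(a,(272,220,352,288),.012),square(b,(300,262,382,322),.012))
print('bowl',square(a,(205,275,272,335),.060),square(b,(332,198,400,248),.060))
ka=orange(a,(365,225,390,250));kb=orange(b,(245,190,270,226));print(ka,kb,tri(a,ka[:2],b,kb[:2]))
print('elbow',tri(a,(460,202),b,(190,287)),onz(a,460,202,.205),onz(b,190,287,.205))
print('post',tri(a,(434,290),b,(195,209)))
print('jar cap',onz(a,212,362,.108),onz(b,348,170,.108),'mug',onz(a,152,308,.09),onz(b,421,183,.09))
for t in ('plate',):pass
E
```

```text
plate (array([454.2,  14.8]), array([147.9, 147.5]), 83.6) (array([452.4,   8.9]), array([147.5, 149.6]), 83.8)
bowl (array([ 455.4, -258.7]), array([115.6, 117.7]), 71.7) (array([ 453.2, -261.2]), array([120.9, 117. ]), 72.1)
(np.float64(377.5), np.float64(238.0), np.int64(366), np.int64(389), np.int64(227), np.int64(249)) (np.float64(256.5), np.float64(210.0), np.int64(249), np.int64(264), np.int64(195), np.int64(225)) (array([662.6,  31.3, 248.1]), np.float64(0.5))
elbow (array([719.6, 290.6, 211.9]), np.float64(6.9)) [0.71979411 0.2985847  0.205     ] [0.72093582 0.28283809 0.205     ]
post (array([837.7,  27.3, 214.4]), np.float64(4.1))
jar cap [ 0.56168295 -0.42083794  0.108     ] [ 0.55176893 -0.42086199  0.108     ] mug [ 0.32801825 -0.43218914  0.09      ] [ 0.3236679 -0.4356104  0.09     ]
```

>>> step_arm:
  commands: [0.71,-0.46,0,0,0,0,0.71,-0.46,0,0,0,0,0.71,-0.46,0,0,0,0,0.71,-0.46,0,0,0,0]
  hand: 0.5

```text
clock: 0.55
eef_pos: [0.2353, -0.4315, 0.4048]
tool_rot: [0.99, 0.14, 0.001, -0.0]
contact_force: [-0.5, -0.9, -0.4]
finger_gap: 0.5
finger_force: 0.0
```

>>> step_arm:
  commands: [0.71,-0.46,0,0,0,0,0.71,-0.46,0,0,0,0,0.71,-0.46,0,0,0,0,0.71,-0.46,0,0,0,0]

```text
clock: 0.95
eef_pos: [0.3185, -0.3368, 0.4047]
tool_rot: [0.99, 0.14, 0.0, -0.0]
contact_force: [-0.3, -0.8, 1.0]
finger_gap: 0.5
finger_force: 0.0
```

>>> step_arm:
  commands: [0.71,-0.46,0,0,0,-0.65,0.71,-0.46,0,0,0,-0.65,0.71,-0.46,0,0,0,-0.65,0.71,-0.46,0,0,0,-0.65,0.71,-0.46,0,0,0,-0.65,0.71,-0.46,0,0,0,-0.65,0.71,-0.46,0,0,0,-0.65,0.71,-0.46,0,0,0,-0.65]

```text
clock: 1.75
eef_pos: [0.4004, -0.2444, 0.4044]
tool_rot: [0.811, 0.585, -0.001, -0.0]
contact_force: [0.0, -0.2, 0.1]
finger_gap: 0.501
finger_force: 0.0
```

```bash
cat >> m.py <<'E'
def plan(p,yaw=None):
    s=manip.get_state(); M=R.from_quat(s['tool_rot']).as_matrix()
    y=np.degrees(np.arctan2(M[1,1],M[0,1])); d=M.T@(np.array(p)-s['eef_pos'])/.15
    az=0 if yaw is None else -np.radians((yaw-y+90)%180-90)/1.5
    print('t',round(s['clock'],2),'pos',np.round(s['eef_pos'],4),'yyaw',round(y,1),'shift',np.round(d,3),'az',round(az,3),'gap',round(s['finger_gap'],3),'F',np.round(s['contact_force'],1),round(s['finger_force'],1),'tilt',np.round(M[:,2],3))
E
python3 - <<'E'
from m import *
im=snap('wrist','w1'); plan([.4036,-.2434,.20],-18.1)
print([proj(im,p) for p in ([.4545,-.260,.06],[.4036,-.2434,.06])])
E
```

```text
t 1.8 pos [ 0.4005 -0.2442  0.4044] yyaw -18.5 shift [0.012 0.019 1.363] az -0.005 gap 0.499 F [ 0.3 -0.5 -0.5] 0.0 tilt [-0.001 -0.    -1.   ]
[array([382.34562181, 216.93713714]), array([323.22807161, 217.30314154])]
```

View pics/w1.png

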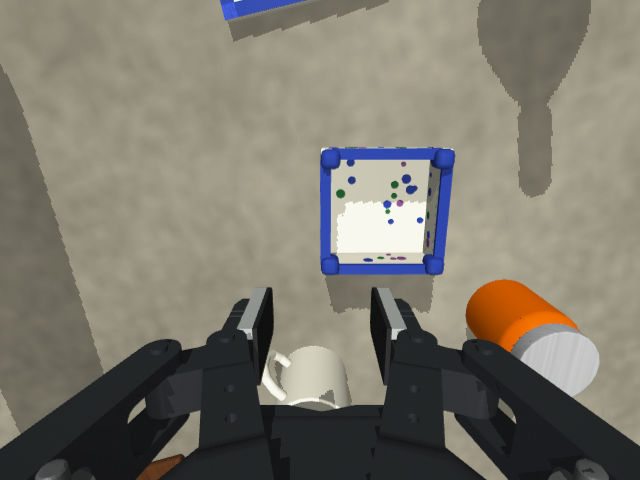

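The wrist view shows the bowl's blue rim spanning about (320–455, 148–275), square to the gripper, with its left wall near column 326. I'll measure the rim from this closer view.

Run:
```python
from m import *
im=load('w1')
print(square(im,(300,140,470,285),.060))
for uv in ((326,214),(445,214),(386,154),(380,269)): print(onz(im,*uv,.058))
```

```text
(array([ 457. , -257.7]), array([116.7, 116.3]), 71.6)
[ 0.40682607 -0.24170862  0.058     ]
[ 0.5094731 -0.2759055  0.058    ]
[ 0.47277355 -0.20775962  0.058     ]
[ 0.4388906  -0.30864561  0.058     ]
```

>>> step_arm:
  commands: [0.028,0.031,0.3,0,0,0,0.028,0.031,0.6,0,0,0,0.028,0.031,0.8,0,0,0,0.028,0.031,0.8,0,0,0]

```text
clock: 2.2
eef_pos: [0.4048, -0.24, 0.2793]
tool_rot: [0.811, 0.585, -0.002, -0.005]
contact_force: [-1.0, 0.5, 0.6]
finger_gap: 0.498
finger_force: 0.0
```

Run:
```python
from m import *
plan([.4062,-.2417,.20],-18.3)
im=snap('wrist','w2')
```

```text
t 2.2 pos [ 0.4048 -0.24    0.2793] yyaw -18.5 shift [-0.01   0.019  0.528] az -0.002 gap 0.498 F [-1.   0.5  0.6] 0.0 tilt [-0.009  0.007 -1.   ]
```

View pics/w2.png

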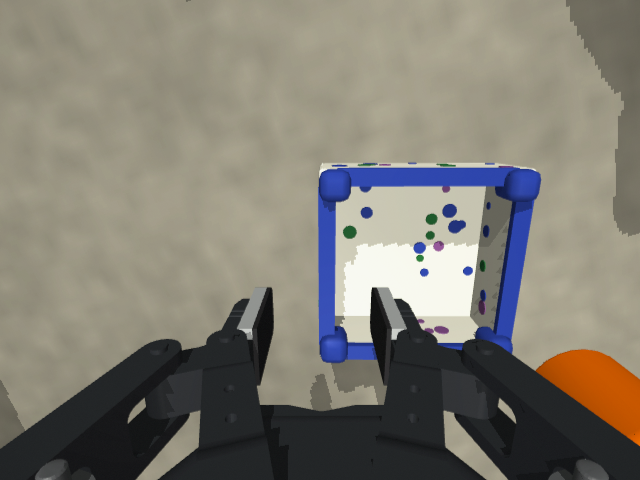

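The left wall (column about 327) lies midway between the pads (273 and 371), clear of both. I'll go down to the grasp height and close.

>>> step_arm:
  commands: [-0.005,0.015,0.2,0,0,0,-0.005,0.015,0.35,0,0,0,-0.005,0.015,0.45,0,0,0,-0.005,0.015,0.52,0,0,0,-0.005,0.015,0.52,0,0,0,-0.005,0.015,0.52,0,0,0]

```text
clock: 2.85
eef_pos: [0.4091, -0.2426, 0.2084]
tool_rot: [0.811, 0.585, 0.0, 0.001]
contact_force: [-0.5, 0.1, -0.0]
finger_gap: 0.501
finger_force: 0.0
```

>>> step_arm:
  commands: [0,0,0,0,0,0,0,0,0,0,0,0,0,0,0,0,0,0,0,0,0,0,0,0,0,0,0,0,0,0,0,0,0,0,0,0,0,0,0,0,0,0,0,0,0,0,0,0]
  hand: 0

```text
clock: 3.65
eef_pos: [0.4083, -0.242, 0.2079]
tool_rot: [0.811, 0.585, -0.0, 0.0]
contact_force: [-3.1, 0.1, 6.6]
finger_gap: 0.086
finger_force: 60.1
```

Run:
```python
from m import *
plan([.4062,-.2417,.30],-18.3)
```

```text
t 3.65 pos [ 0.4083 -0.242   0.2079] yyaw -18.3 shift [-0.003 -0.014 -0.614] az -0.0 gap 0.086 F [-3.1  0.1  6.6] 60.1 tilt [-0.001 -0.001 -1.   ]
```

>>> step_arm:
  commands: [0,0,-0.05,0,0,0,0,0,-0.15,0,0,0,0,0,-0.3,0,0,0,0,0,-0.45,0,0,0,0,0,-0.6,0,0,0,0,0,-0.6,0,0,0,0,0,-0.6,0,0,0]

```text
clock: 4.35
eef_pos: [0.4083, -0.2418, 0.2961]
tool_rot: [0.811, 0.585, -0.0, -0.0]
contact_force: [-0.1, 0.8, -4.7]
finger_gap: 0.09
finger_force: 58.7
```

Run:
```python
from m import *
plan([.400,.018,.30],-6.3)
im=snap('side','s1'); cv2.imwrite('pics/s1c.png',cv2.resize(np.asarray(im['pixels'])[120:320,240:480,::-1],None,fx=3,fy=3))
```

```text
t 4.35 pos [ 0.4083 -0.2418  0.2961] yyaw -18.3 shift [ 1.626 -0.597 -0.026] az -0.14 gap 0.09 F [-0.1  0.8 -4.7] 58.7 tilt [-0.  0. -1.]
```

View pics/s1c.png

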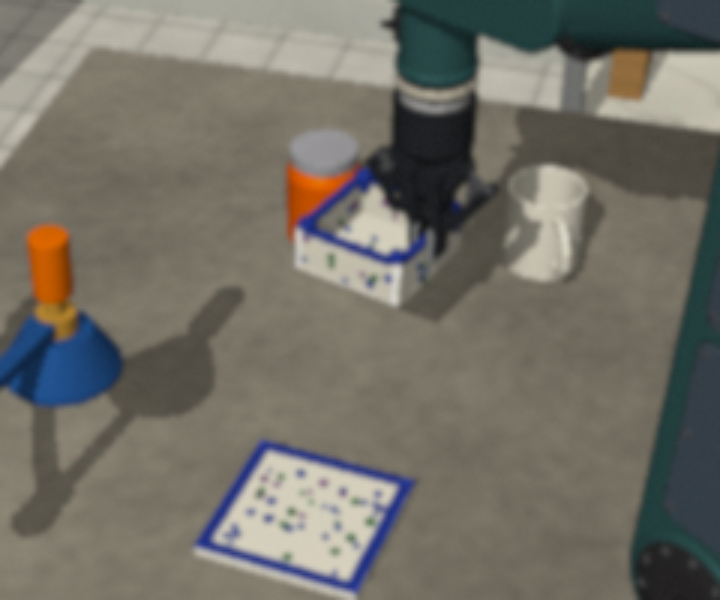

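The bowl hangs level in the gripper, and the plate and the lamp are untouched. I'll carry it halfway, then re-measure the plate with the wrist camera.

>>> step_arm:
  commands: [0.2,-0.07,0,0,0,0,0.4,-0.15,0,0,0,-0.07,0.6,-0.22,0,0,0,-0.14,0.8,-0.3,0,0,0,-0.14,0.8,-0.3,0,0,0,-0.14,0.8,-0.3,0,0,0,-0.14]

```text
clock: 5.0
eef_pos: [0.403, -0.1133, 0.295]
tool_rot: [0.744, 0.668, -0.001, -0.001]
contact_force: [-0.0, 0.1, -4.5]
finger_gap: 0.093
finger_force: 58.9
```

Run:
```python
from m import *
im=snap('wrist','w3'); plan([.400,.018,.30],-6.3)
for p in ([.453,.012,.012],): print(proj(im,p))
```

```text
t 5.05 pos [ 0.4032 -0.1139  0.2954] yyaw -6.3 shift [ 0.872 -0.118 -0.031] az 0.0 gap 0.089 F [-0.1 -0.5 -4.1] 58.9 tilt [-0.002  0.    -1.   ]
[377.28340158  41.9542503 ]
```

View pics/w3.png

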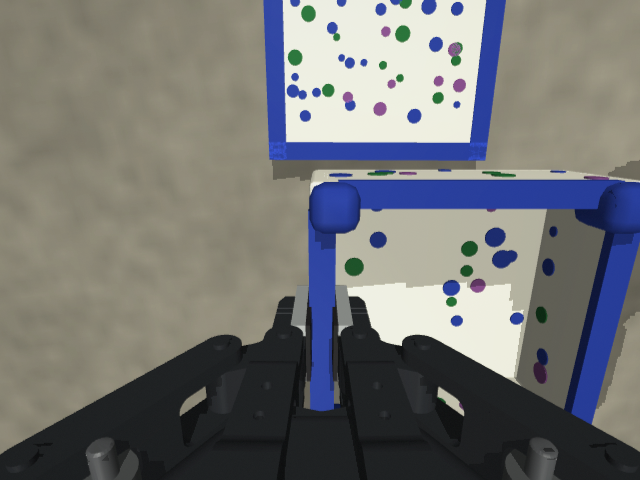

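The plate's near edge runs from (268,160) to (487,160), square to the gripper. The bowl sits level and square in the fingers.

Run:
```python
from m import *
im=load('w3')
a,b=onz(im,268.5,159.5,.012)[:2],onz(im,486.5,159.5,.012)[:2]
d=(b-a); print(a,b,np.linalg.norm(d),np.degrees(np.arctan2(d[1],d[0])))
u=d/np.linalg.norm(d); n=np.array([-u[1],u[0]]); c=(a+b)/2+.075*n; print(c)
g=c-.0535*u; print(g); plan([*g,.295],np.degrees(np.arctan2(d[1],d[0])))
```

```text
[ 0.37305505 -0.05297227] [ 0.52377339 -0.06930521] 0.15160073244025965 -6.184853944938378
[0.45649446 0.01342472]
[0.40330586 0.01918862]
t 5.05 pos [ 0.4032 -0.1139  0.2954] yyaw -6.3 shift [ 0.882 -0.096  0.002] az -0.001 gap 0.089 F [-0.1 -0.5 -4.1] 58.9 tilt [-0.002  0.    -1.   ]
```

>>> step_arm:
  commands: [0.2,-0.02,0,0,0,0,0.45,-0.05,0,0,0,0,0.7,-0.08,0,0,0,0,0.88,-0.1,0,0,0,0,0.88,-0.1,0,0,0,0,0.88,-0.1,0.1,0,0,0,0.88,-0.1,0.2,0,0,0,0.88,-0.1,0.3,0,0,0,0.88,-0.1,0.4,0,0,0,0.88,-0.1,0.4,0,0,0,0.88,-0.1,0.4,0,0,0]

```text
clock: 6.15
eef_pos: [0.4033, 0.018, 0.2365]
tool_rot: [0.745, 0.667, -0.001, -0.0]
contact_force: [0.5, -0.0, -4.7]
finger_gap: 0.093
finger_force: 59.0
```

Run:
```python
from m import *
plan([.4033,.0192,.220],-6.2)
```

```text
t 6.15 pos [0.4033 0.018  0.2365] yyaw -6.4 shift [ 0.008 -0.001  0.11 ] az -0.002 gap 0.093 F [ 0.5 -0.  -4.7] 59.0 tilt [-0.001 -0.    -1.   ]
```

Now the slow descent: 16.5 mm remain by estimate. I'll do 12 mm, then creep.

>>> step_arm:
  commands: [0.008,0,0.02,0,0,0,0.008,0,0.04,0,0,0,0.008,0,0.06,0,0,0,0.008,0,0.075,0,0,0,0.008,0,0.08,0,0,0,0.008,0,0.085,0,0,0,0.008,0,0.085,0,0,0]

```text
clock: 6.85
eef_pos: [0.4032, 0.0202, 0.2239]
tool_rot: [0.745, 0.667, -0.0, 0.0]
contact_force: [0.6, 0.4, -4.1]
finger_gap: 0.092
finger_force: 58.9
```

>>> step_arm:
  commands: [0,0,0.005,0,0,0,0,0,0.01,0,0,0,0,0,0.015,0,0,0,0,0,0.015,0,0,0,0,0,0.015,0,0,0]

```text
clock: 7.35
eef_pos: [0.4032, 0.0202, 0.2217]
tool_rot: [0.745, 0.667, -0.0, 0.0]
contact_force: [0.4, 0.2, -4.2]
finger_gap: 0.091
finger_force: 58.9
```

>>> step_arm:
  commands: [0,0,0.004,0,0,0,0,0,0.008,0,0,0,0,0,0.008,0,0,0]

```text
clock: 7.65
eef_pos: [0.4032, 0.0202, 0.2204]
tool_rot: [0.745, 0.667, -0.0, -0.0]
contact_force: [-0.1, 0.0, -4.2]
finger_gap: 0.092
finger_force: 58.9
```

>>> step_arm:
  commands: [0,0,0.004,0,0,0,0,0,0.008,0,0,0,0,0,0.008,0,0,0]

```text
clock: 7.95
eef_pos: [0.4032, 0.0202, 0.2199]
tool_rot: [0.745, 0.667, -0.0, 0.0]
contact_force: [-3.0, 0.8, 1.1]
finger_gap: 0.096
finger_force: 59.8
```

Contact: the weight is now off the fingers. I'll release and rise.

>>> step_arm:
  commands: [0,0,0,0,0,0,0,0,0,0,0,0,0,0,0,0,0,0,0,0,0,0,0,0,0,0,0,0,0,0,0,0,0,0,0,0]
  hand: 0.5

```text
clock: 8.55
eef_pos: [0.4033, 0.0201, 0.2193]
tool_rot: [0.745, 0.667, 0.0, 0.0]
contact_force: [0.3, -0.1, -0.4]
finger_gap: 0.506
finger_force: 0.0
```

>>> step_arm:
  commands: [0,0,-0.1,0,0,0,0,0,-0.3,0,0,0,0,0,-0.6,0,0,0,0,0,-0.9,0,0,0,0,0,-1,0,0,0,0,0,-1,0,0,0]

```text
clock: 9.15
eef_pos: [0.4038, 0.0201, 0.3728]
tool_rot: [0.745, 0.667, 0.003, 0.003]
contact_force: [0.2, 0.7, -0.5]
finger_gap: 0.503
finger_force: 0.0
```

>>> step_arm:
  commands: [0,0,-0.3,0,0,0,0,0,-0.6,0,0,0,0,0,-0.6,0,0,0,0,0,-0.6,0,0,0]
  hand: 1

```text
clock: 9.55
eef_pos: [0.4034, 0.0202, 0.4588]
tool_rot: [0.745, 0.667, -0.0, 0.0]
contact_force: [0.6, -1.0, -0.3]
finger_gap: 1.001
finger_force: 0.0
```

Run:
```python
from m import *
a=snap('scene','a2');b=snap('side','b2');w=snap('wrist','w4')
im=np.asarray(a['pixels'])[:,:,::-1]
cv2.imwrite('pics/c2.png',np.hstack([cv2.resize(im[180:340,230:480],(500,320)),cv2.resize(np.asarray(w['pixels'])[:,:,::-1],(300,320))[:, :, :]]))
def knob(im,rect):
    hsv=cv2.cvtColor(np.asarray(im['pixels']),cv2.COLOR_RGB2HSV); m=cv2.inRange(hsv,(6,215,90),(14,255,255))
    x0,y0,x1,y1=rect; v,u=np.nonzero(m[y0:y1,x0:x1]); return u.min()+x0,u.max()+x0,v.min()+y0,v.max()+y0
print(knob(a,(360,215,400,265)),knob(b,(240,185,275,235)))
for p in ([.662,.031,.278],[.662,.031,.22]): print(proj(a,p),proj(b,p))
print('bowl',square(b,(300,255,400,330),.072))
plan([.662,.031,.45])
```

```text
Traceback (most recent call last):
ValueError: zero-size array to reduction operation minimum which has no identity
```

View pics/c2.png

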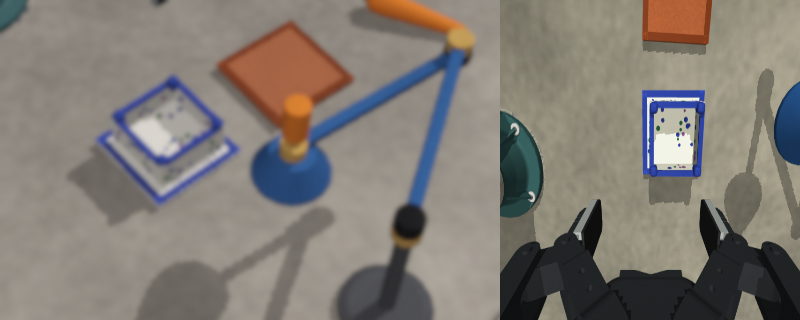

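The bowl stands square on the plate, and the knob is still at about (378,243) in the scene view. I'll check the centring and the knob numerically.

Run:
```python
from m import *
a,b,w=load('a2'),load('b2'),load('w4')
for im,(x,y) in ((a,(378,236)),(b,(257,208))):
    print(cv2.cvtColor(np.asarray(im['pixels']),cv2.COLOR_RGB2HSV)[y,x-14:x+15:2].tolist())
for p in ([.662,.031,.278],[.662,.031,.22]): print(proj(a,p),proj(b,p))
# blue pixels: outline of plate+bowl in wrist view
m=blue(w,(290,120,450,280)); 
for lab,z in (('plate',.012),('bowl',.07)):
    v,u=np.nonzero(m); P=np.array([onz(w,c,d,z)[:2] for c,d in zip(u,v)],np.float32)*1000
    print(lab,cv2.minAreaRect(P))
print(u.min(),u.max(),v.min(),v.max())
# predicted corners if ideal
c=np.array([.4565,.0134]);t=np.radians(-6.2);ux=np.array([np.cos(t),np.sin(t)]);uy=np.array([-ux[1],ux[0]])
for h,z in ((.075,.012),(.053,.078)):
    print([np.round(proj(w,[*(c+h*(i*ux+j*uy)),z])).tolist() for i,j in((-1,-1),(1,-1),(1,1),(-1,1))])
cv2.imwrite('pics/w4c.png',cv2.resize(np.asarray(w['pixels'])[120:280,290:450,::-1],None,fx=3.5,fy=3.5))
plan([.662,.031,.45])
```

```text
[[8, 179, 121], [9, 174, 129], [9, 160, 150], [10, 157, 156], [12, 191, 148], [14, 203, 181], [14, 198, 203], [14, 197, 210], [14, 197, 210], [14, 197, 205], [13, 175, 182], [12, 69, 152], [16, 27, 144], [16, 27, 142], [17, 26, 139]]
[[22, 39, 118], [21, 41, 118], [23, 38, 115], [12, 96, 130], [14, 255, 179], [14, 255, 194], [14, 255, 195], [14, 255, 183], [14, 255, 164], [13, 255, 132], [11, 148, 105], [21, 45, 107], [23, 40, 109], [20, 41, 111], [23, 39, 112]]
[377.99207749 230.06846959] [255.54292957 199.89757031]
[376.34177737 244.98093726] [257.69311636 219.22097977]
plate ((457.7052917480469, 11.103614807128906), (153.7386932373047, 153.44493103027344), 83.7120132446289)
bowl ((451.3266906738281, 22.337360382080078), (132.19534301757812, 131.9427490234375), 83.71202087402344)
303 437 135 264
[[305.0, 261.0], [426.0, 261.0], [437.0, 135.0], [303.0, 135.0]]
[[322.0, 262.0], [424.0, 262.0], [433.0, 158.0], [322.0, 158.0]]
t 9.7 pos [0.4032 0.0202 0.4567] yyaw -6.3 shift [0.261 1.707 0.037] az 0 gap 0.999 F [ 0.3  0.2 -0.8] 0.0 tilt [-0.005  0.    -1.   ]
```

View pics/w4c.png

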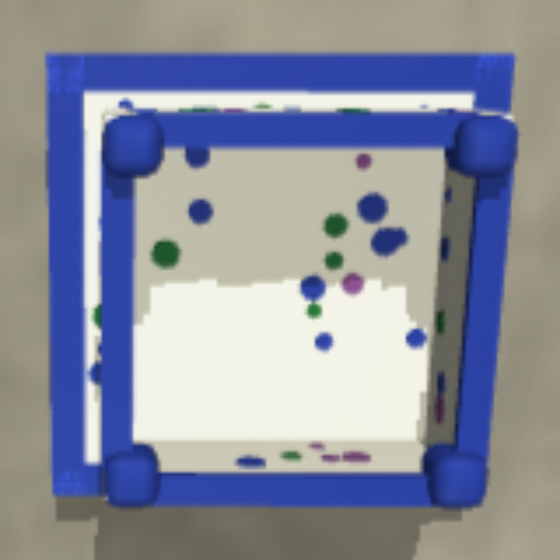

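The bowl is centred within about 2 mm (bowl centre ≈ (458, 14) mm). Next is the knob, approached high.

>>> step_arm:
  commands: [0.1,0.2,-0.1,0,0,0,0.13,0.5,-0.1,0,0,0,0.13,0.85,-0.1,0,0,0,0.13,0.85,-0.1,0,0,0,0.13,0.85,-0.1,0,0,0]

```text
clock: 10.2
eef_pos: [0.5335, 0.0254, 0.4702]
tool_rot: [0.745, 0.667, -0.003, -0.003]
contact_force: [-0.6, 0.8, -0.1]
finger_gap: 1.004
finger_force: 0.0
```

>>> step_arm:
  commands: [0.1,0.3,0,0,0,0,0.13,0.6,0,0,0,0,0.13,0.85,0,0,0,0,0.13,0.85,0,0,0,0,0.13,0.85,0,0,0,0,0.13,0.85,0,0,0,0]

```text
clock: 10.8
eef_pos: [0.6593, 0.0312, 0.4758]
tool_rot: [0.745, 0.667, 0.0, 0.0]
contact_force: [-0.4, 0.1, 0.9]
finger_gap: 1.001
finger_force: 0.0
```

Run:
```python
from m import *
plan([.662,.032,.41]); w=snap('wrist','w5')
for z in (.278,.22): print(proj(w,[.662,.032,z]))
```

```text
t 10.8 pos [0.6593 0.0312 0.4758] yyaw -6.3 shift [0.008 0.017 0.439] az 0 gap 1.001 F [-0.4  0.1  0.9] 0.0 tilt [ 0.001 -0.    -1.   ]
[323.45871017 281.47856082]
[322.83906218 247.36812829]
```

View pics/w5.png

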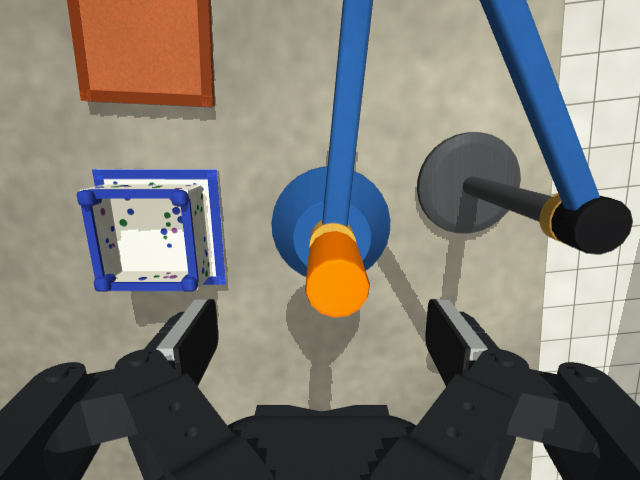

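The knob's top centre is at (337,285) against a predicted (323,281), so it lies about 6 mm further out. I'll correct, descend and grip.

Run:
```python
from m import *
w=load('w5'); p=onz(w,337,285,.278); print(p,onz(w,333,243,.22)); plan([p[0],p[1],.411])
```

```text
[0.66866085 0.02931295 0.278     ] [0.66903367 0.03427989 0.22      ]
t 10.85 pos [0.6591 0.0312 0.4764] yyaw -6.3 shift [-0.005  0.064  0.436] az 0 gap 0.999 F [-0.6  0.4  0.6] 0.0 tilt [ 0.002 -0.    -1.   ]
```

>>> step_arm:
  commands: [0,0.06,0,0,0,0,0,0.064,0.1,0,0,0,0,0.064,0.2,0,0,0,0,0.064,0.3,0,0,0,0,0.064,0.4,0,0,0,0,0.064,0.43,0,0,0,0,0.064,0.43,0,0,0,0,0.064,0.43,0,0,0]

```text
clock: 11.65
eef_pos: [0.6705, 0.0299, 0.4108]
tool_rot: [0.745, 0.667, 0.001, 0.001]
contact_force: [0.1, -0.5, 1.0]
finger_gap: 1.004
finger_force: 0.0
```

>>> step_arm:
  commands: [0,0,0,0,0,0,0,0,0,0,0,0,0,0,0,0,0,0,0,0,0,0,0,0,0,0,0,0,0,0,0,0,0,0,0,0,0,0,0,0,0,0,0,0,0,0,0,0]
  hand: 0

```text
clock: 12.45
eef_pos: [0.6703, 0.0299, 0.4104]
tool_rot: [0.745, 0.667, 0.0, 0.0]
contact_force: [-2.2, -0.7, 4.0]
finger_gap: 0.388
finger_force: 59.7
```

Run:
```python
from m import *
s=manip.get_state(); plan([.458,.014,s['eef_pos'][2]])
```

```text
t 12.45 pos [0.6703 0.0299 0.4104] yyaw -6.3 shift [-2.610e-01 -1.395e+00 -1.000e-03] az 0 gap 0.388 F [-2.2 -0.7  4. ] 59.7 tilt [ 0. -0. -1.]
```

The grip is on the knob (33 mm). I'll swing the lamp in slowly, in two halves.

>>> step_arm:
  commands: [-0.01,-0.05,0,0,0,0,-0.02,-0.1,0,0,0,0,-0.03,-0.16,0,0,0,0,-0.04,-0.22,0,0,0,0,-0.05,-0.28,0,0,0,0,-0.06,-0.34,0,0,0,0,-0.075,-0.4,0,0,0,0,-0.085,-0.46,0,0,0,0,-0.1,-0.52,0,0,0,0,-0.11,-0.58,0,0,0,0,-0.12,-0.64,0,0,0,0,-0.13,-0.7,0,0,0,0,-0.13,-0.7,0,0,0,0]

```text
clock: 13.75
eef_pos: [0.5627, 0.0217, 0.4104]
tool_rot: [0.745, 0.667, -0.0, 0.0]
contact_force: [-1.7, 2.8, 5.2]
finger_gap: 0.384
finger_force: 60.0
```

Run:
```python
from m import *
s=manip.get_state(); plan([.458,.014,s['eef_pos'][2]])
```

```text
t 13.75 pos [0.5627 0.0217 0.4104] yyaw -6.3 shift [-0.128 -0.688  0.   ] az 0 gap 0.384 F [-1.7  2.8  5.2] 60.0 tilt [-0.001 -0.001 -1.   ]
```

>>> step_arm:
  commands: [-0.01,-0.05,0,0,0,0,-0.02,-0.1,0,0,0,0,-0.03,-0.16,0,0,0,0,-0.04,-0.22,0,0,0,0,-0.05,-0.28,0,0,0,0,-0.06,-0.34,0,0,0,0,-0.075,-0.4,0,0,0,0,-0.085,-0.46,0,0,0,0,-0.1,-0.52,0,0,0,0,-0.11,-0.58,0,0,0,0,-0.12,-0.64,0,0,0,0,-0.128,-0.68,0,0,0,0,-0.128,-0.69,0,0,0,0,-0.128,-0.69,0,0,0,0,-0.128,-0.69,0,0,0,0]

```text
clock: 15.25
eef_pos: [0.4589, 0.014, 0.4103]
tool_rot: [0.745, 0.667, -0.0, 0.0]
contact_force: [0.5, 2.2, 6.6]
finger_gap: 0.387
finger_force: 60.1
```

>>> step_arm:
  commands: [0,0,0,0,0,0,0,0,0,0,0,0,0,0,0,0,0,0,0,0,0,0,0,0,0,0,0,0,0,0,0,0,0,0,0,0,0,0,0,0,0,0,0,0,0,0,0,0,0,0,0,0,0,0]
  hand: 1

```text
clock: 16.15
eef_pos: [0.459, 0.0143, 0.4098]
tool_rot: [0.745, 0.667, -0.0, 0.0]
contact_force: [0.2, 0.3, -0.0]
finger_gap: 1.002
finger_force: 0.0
```

>>> step_arm:
  commands: [0,0,-0.1,0,0,0,0,0,-0.25,0,0,0,0,0,-0.4,0,0,0,0,0,-0.6,0,0,0,0,0,-0.6,0,0,0,0,0,-0.6,0,0,0]

```text
clock: 16.75
eef_pos: [0.4589, 0.0143, 0.5016]
tool_rot: [0.745, 0.667, 0.001, 0.001]
contact_force: [0.5, 0.5, -1.3]
finger_gap: 1.003
finger_force: 0.0
```

Run:
```python
from m import *
plan([.458,.014,.5])
a=snap('scene','a3');b=snap('side','b3');w=snap('wrist','w6')
A=np.asarray(a['pixels'])[140:340,200:450,::-1];B=np.asarray(b['pixels'])[160:360,220:470,::-1];W=np.asarray(w['pixels'])[:,:,::-1]
cv2.imwrite('pics/c3.png',np.vstack([np.hstack([cv2.resize(A,(375,300)),cv2.resize(B,(375,300))]),cv2.resize(cv2.copyMakeBorder(W[:400,:],0,0,0,0,0),(750,300))]))
print([proj(i,[.458,.014,.278]) for i in (a,b,w)])
```

```text
t 16.75 pos [0.4589 0.0143 0.5016] yyaw -6.3 shift [-0.003 -0.006  0.01 ] az 0 gap 1.003 F [ 0.5  0.5 -1.3] 0.0 tilt [ 0.003 -0.    -1.   ]
[array([311.60435716, 189.60521938]), array([339.13851402, 209.15477033]), array([317.89563471, 267.96125932])]
```

View pics/c3.png

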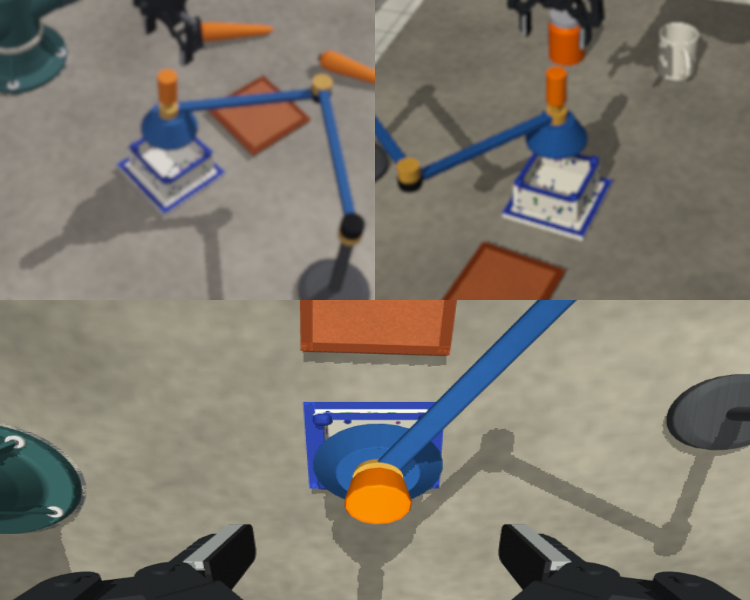

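The knob top is at about (323,271) in the wrist view and (312,189) in the scene view, against predictions of (318,268) and (312,190). The head is within a few mm of the bowl's centre, the bowl is undisturbed and the gripper is clear, so I'm handing in.

```bash
python3 -c "
from cell import manip
print(manip.close_job())"
```

```text
the job is handed in; nothing more can be done
None
```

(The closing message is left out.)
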